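# Shut the soap caddy and tuck it against the kerb

## Task

Close up the blue soap caddy and put it away against the low kerb at the back of the slab: tip its open white lid fully shut, fold the orange latch flap on its front down flat against the caddy, and push the caddy along the slab until its whole back edge is flush against the kerb. Do it all by pushing and pressing with the fingers; do not lift or tip the caddy, and leave the basin, washboard, bowl and nail brush where they are.

Things in the scene. Friction and masses are not known exactly. Their poses are not given: they have to be found in the camera images.
- caddy: Blue plastic soap caddy, loose: 125 mm deep (its x), 190 mm wide (its y), 66 mm high, 76 mm with the lid shut; about 0.6 kg in all (varies); slides under a few newtons. Origin: centre of its underside. Its +x points out of its back (hinge side, goes to the kerb), -x out of its front (latch side), z up. Starts 30 to 140 mm short of the kerb, turned up to 0.4 rad from square with it.
- lid (a joint): Hinge of the white lid, a 125 x 190 mm plate 7 mm thick (10 in the middle), flush with the caddy's walls, hinged along its top back edge (caddy x = +62.5, z = 66 mm). 0 = shut, growing as the front edge swings up and back; pi/2 = upright; stop at 1.9. Starts at 1.5 to 1.85 rad; the hinge is a little stiff and holds it there; tipped forward to about 1 rad or less it falls shut by itself.
- lid_edge (a point): Middle of the lid's free (front) edge, 125 mm from the hinge line.
- latch (a joint): Hinge of the orange latch flap on the middle of the lid's front edge: 34 mm wide, 36 long, 5 thick. Axis along caddy y at caddy x = -67, z = 70 mm when the lid is shut. 0 = folded down flat along the front wall (covering z 36 to 72 mm, 9 mm proud of the wall); pi/2 = sticking straight out forward. Starts at 1.1 to 1.6 rad; slight friction (under 1 N at the tip) holds it where left.
- latch_tip (a point): Middle of the free end of the latch flap, 33.5 mm from its hinge.
- back_left (a point): Back lower left corner of the caddy (caddy x = +62.5, y = +95, z = 0 mm).
- back_right (a point): Back lower right corner of the caddy (caddy x = +62.5, y = -95, z = 0 mm).
- kerb: Low pale cement kerb fixed along the slab's far side: 100 mm deep (its x), 800 mm long (its y), 55 mm high. Origin: centre of its underside; its front face, towards the robot, lies at its x = -50 mm.
- basin: Orange plastic washing basin, upside down, 280 mm across at the rim, 102 mm high, loose. Origin: centre on the slab. Leave alone.
- washboard: Wooden ribbed washboard lying flat, 420 x 220 x 22 mm, loose. Origin: centre of its underside, long side along its x. Leave alone.
- bowl: Stainless steel bowl, 130 mm across, 50 mm high, loose. Origin: centre of its underside. Leave alone.
- brush: Red-handled nail brush standing on its white bristles, 105 x 42 mm, 54 mm high, loose. Origin: centre of its underside, long side along its x. Leave alone.
Mind the look-alikes: they are no part of the job. Of the things like the caddy, leave any that is purple; of the rest the smaller one is meant.

How it is judged (in metres and radians):
At the end, for the whole second after the job is handed in: The lid is shut (under 0.04 rad), the latch flap is folded flat (under 0.15 rad), both back corners of the caddy are within 5 mm of the kerb's front face, and the caddy stands flat and still on the slab (value of joint lid below 0.04 rad and value of joint latch below 0.15 rad and x of back_left in the frame of kerb between -0.055 and -0.046 m and x of back_right in the frame of kerb between -0.055 and -0.046 m and height (world z) of caddy below 0.004 m and angle between caddy's own z axis and vertical below 0.03 rad and linear speed of caddy below 0.01 m/s); the robot touches nothing.
It fails at once if the caddy is lifted off the slab (height (world z) of caddy above 0.015 m).
It fails at once if the caddy is tipped up (angle between caddy's own z axis and vertical above 0.2 rad).
It fails at once if the basin, washboard, bowl or nail brush is moved by more than 15 mm (distance of any of basin, washboard, bowl, brush from where it was at the start of the episode above 0.015 m).
It also fails if it takes over 61 s, if anything falls off the work surface, if the arm or the gripper's body presses on something with over 40 N, if the wrist force passes 120 N, or if a joint passes its speed limit or range.

## Robot

A 6-joint arm with a two-finger parallel gripper is mounted at the origin on the work surface. World frame = base frame: x ahead of the robot, y to its left, z up, the work surface at z = 0. Lengths are in m, angles in degrees, forces in N, time in s.
With the tool pointing down it reaches from about 0.25 to 0.725 m from the base axis. Payload 9.7 kg.
Tool frame: the origin (TCP) lies midway between the tips of the shut fingers; the grasp point (between the pads) lies 19 mm behind it; z points along the fingers, y is the line along which they close (so a half turn about z gives the same grasp; the last joint's range is limited). The gripper opens to 85 mm and grips with 20 to 120 N. Pads are 22 mm wide; open, the fingers measure 114 mm over their backs; the gripper's body (76 mm by 85 mm) begins 54 mm behind the grasp point. The pads swing forward as they close: fully open they stand 13 mm farther back than shut.
Start: joints at [72.995, 4.979, 10.078, 95.1, 0, 90], TCP at [0.161, 0.526, 0.231] pointing down, gripper open.
Joint ranges: [-179.16, 179.16], [-48.56, 103.87], [-65.8, 70.77], [-126.05, 130.52], [-82.76, 87.17], [-180, 180]. Speed limits (degrees/s): [127.2, 127.2, 147.25, 180, 180, 180].

## Interface

Orientations are given as [roll, pitch, yaw] about the fixed x, y, z axes, in that order (R = Rz(yaw) Ry(pitch) Rx(roll)).
In Python, from workcell import bot gives the robot as it stands. The module is installed in compiled form; this text tells all that it offers.
- The arm moves only by the tool send_rows, never from a script. Its argument "moves" is one flat list of numbers, 7 for each row, row after row: the shift along the world's x, y, z normalised to -1 to 1, where 1 is 0.025 m, then the turn, a rotation vector about the world's x, y, z normalised to -1 to 1, where 1 is 0.15 rad, then the closure, from -1 (fully open) to 1 (shut), so that 0 is half open. A call has 1 to 8 rows; each row shifts and turns the commanded pose from where the row before left it; what a row does not reach is not made up. A row lasts 1/8 s, in which the tool goes at most 62.5 mm and 10.7 degrees, less where a joint would pass 70% of its speed; a pose out of reach is approached as far as the arm can. A call with a number of a shift or a turn outside -1 to 1 is refused whole. A call with a gripper value outside its range is refused whole. The fingers move at their own pace and stop on an object; "squeeze" is the grip in N (left out, the last holds). Time passes only in rows, so rows that do not move let the fingers close. It gives the time, the measured TCP pose, the force, the opening and the grip force at its end, in the units of the state.
- bot.get_obs(): the state, without advancing time (a new reading comes with each control period).
- bot.camera(name): name is "scene" or "top" or "wrist"; returns a dict with "color" (400x640x3 uint8, red, green, blue), "camera_matrix" (3x3 intrinsics, pixels), "R" (3x3) and "t" (3): a world point X has camera coordinates R X + t. Camera axes: x right, y down, z forward; pixel columns grow to the right and rows downward; lengths in m; the calibration is good to about 2 mm. A picture is of the moment at which its call begins. There is no depth.
- bot.job_done(): hands the job in; it is judged then, once.
Trained networks look in the newest picture that a camera, given by its name, has taken for a name from the list of things; names that differ only in an ending like _2 or _b are one class to them, and where a whole thing is asked for, a point or a joint stands for the part that bears it (a point fixed in the world has none). Each returns a list of dicts, best first, with "p" (0 to 1); they miss things now and then, are a little off and sometimes report something else, mostly with a low value. They report only what shows in the picture. A call takes as long as a camera call. They do not tell look-alikes from the thing itself.
- bot.boxes_of(camera, query): "extent" ([left, top, right, bottom] in pixels, round what is visible of it).
- bot.trace(camera, query): "region" (400x640 bool, what is visible of it) and "extent" ([left, top, right, bottom] in pixels, round what is visible of it).
- bot.landmark_of(camera, query): "pixel" ([column, row] in pixels: a listed point, or the origin of a listed thing).
The state is a dict: "time": time; "q": joint angles; "qd": joint speeds; "joint_efforts": joint torques, N m; "ee_pos": TCP position; "tcp_rot": TCP orientation; "wrist_force": force on the tool from outside, world axes, zero at the start; "torque": the same for the moment, N m; "opening": finger opening in m; "grasp_force": force on a finger pad.
Only numpy, scipy, OpenCV 4.12 (cv2) and the standard library are available. Lean on these libraries where they do the work, as an engineer would, in place of code of your own. Each camera call takes 0.05 s, during which the arm holds its last target. There are 200 camera calls.

## Working session

There is one attempt and no reset: what is moved stays moved. The work goes in short steps, Python scripts to look and compute and a tool call to move; the robot and the scene stay as the last step left them, time stands still between calls to the robot, and variables do not carry over. Pictures are saved under pics/ and viewed, at most 10 in all, crops included, and the job is handed in when it is done.

Besides the shell and the picture viewer there is one more tool, called after "Emit:" as name(argument=value, ...) on one line, values as JSON. send_rows: Moves the arm, as the interface text tells. Its arguments: {"type":"object","properties":{"moves":{"type":"array"},"squeeze":{"type":"number"}},"required":["moves"]}

```bash
mkdir -p pics
cat > h.py <<'E'
import numpy as np, cv2
from workcell import bot
def ray(c,px):
    d=np.linalg.inv(c["camera_matrix"])@np.array([px[0],px[1],1.0]); R=np.array(c["R"]);t=np.array(c["t"])
    return -R.T@t, R.T@d
def at_z(c,px,z):
    o,d=ray(c,px); return o+d*(z-o[2])/d[2]
def proj(c,X):
    p=c["camera_matrix"]@(np.array(c["R"])@np.array(X)+np.array(c["t"])); return p[:2]/p[2]
def save(c,name,box=None,s=1):
    im=c["color"][:,:,::-1]
    if box: im=im[box[1]:box[3],box[0]:box[2]]
    cv2.imwrite("pics/"+name,cv2.resize(im,None,fx=s,fy=s))
E
python3 - <<'E'
from h import *
np.set_printoptions(precision=3,suppress=True)
ims=[]
for n in ["scene","top"]:
    c=bot.camera(n); save(c,n+"0.png",s=1.25)
    print(n,-np.array(c["R"]).T@c["t"])
    for q in ["caddy","lid","latch","kerb","basin","bowl","brush","washboard"]:
        for b in bot.boxes_of(n,q)[:4]: print(n,q,round(b["p"],2),np.round(b["extent"]))
    for q,z in [("caddy",0),("lid_edge",0.19),("latch_tip",.19),("back_left",0),("back_right",0),("kerb",0)]:
        for b in bot.landmark_of(n,q)[:4]: print(n,q,round(b["p"],2),np.round(b["pixel"]),at_z(c,b["pixel"],z))
o=bot.get_obs();print(o["time"],o["ee_pos"],o["tcp_rot"])
E
```

```text
scene [ 1.235 -0.211  1.212]
scene caddy 0.93 [171. 124. 265. 206.]
scene caddy 0.89 [307. 134. 367. 189.]
scene caddy 0.78 [268. 200. 333. 249.]
scene lid 0.85 [268. 218. 334. 239.]
scene lid 0.75 [172. 124. 262. 188.]
scene lid 0.68 [305. 131. 369. 178.]
scene lid 0.42 [268. 199. 333. 247.]
scene latch 0.68 [268. 198. 334. 251.]
scene kerb 0.71 [204. 236. 475. 326.]
scene kerb 0.2 [266. 202. 330. 250.]
scene basin 0.78 [430. 117. 508. 189.]
scene basin 0.27 [269. 198. 336. 250.]
scene bowl 0.58 [396. 164. 433. 193.]
scene bowl 0.36 [196. 216. 219. 247.]
scene bowl 0.17 [ 85. 178. 173. 317.]
scene brush 0.58 [197. 215. 217. 246.]
scene brush 0.47 [293. 215. 309. 225.]
scene brush 0.36 [ 86. 180. 172. 316.]
scene washboard 0.93 [ 83. 179. 171. 313.]
scene washboard 0.39 [430. 117. 508. 189.]
scene caddy 0.82 [222. 174.] [ 0.242 -0.262  0.   ]
scene caddy 0.79 [300. 228.] [ 0.541 -0.061  0.   ]
scene caddy 0.69 [335. 169.] [0.346 0.127 0.   ]
scene lid_edge 0.95 [323. 140.] [0.364 0.076 0.19 ]
scene lid_edge 0.93 [204. 144.] [ 0.263 -0.286  0.19 ]
scene lid_edge 0.75 [296. 220.] [ 0.6
[... 845 characters left out ...]
8.] [ 0.557 -0.056  0.   ]
top caddy 0.79 [394. 277.] [ 0.239 -0.275  0.   ]
top caddy 0.67 [294. 251.] [0.345 0.117 0.   ]
top caddy 0.57 [323. 150.] [ 0.755 -0.003  0.   ]
top lid_edge 0.83 [346. 161.] [ 0.655 -0.085  0.19 ]
top lid_edge 0.63 [407. 300.] [ 0.161 -0.284  0.19 ]
top latch_tip 0.56 [405. 297.] [ 0.17  -0.278  0.19 ]
top latch_tip 0.52 [295. 267.] [0.279 0.1   0.19 ]
top latch_tip 0.43 [347. 162.] [ 0.652 -0.088  0.19 ]
top back_left 0.74 [352. 274.] [ 0.251 -0.111  0.   ]
top back_left 0.73 [318. 183.] [0.616 0.018 0.   ]
top back_right 0.75 [362. 189.] [ 0.591 -0.163  0.   ]
top kerb 0.81 [323. 150.] [ 0.756 -0.005  0.   ]
1.5 [0.161 0.526 0.231] [-179.998   -0.     162.995]
```

View pics/scene0.png

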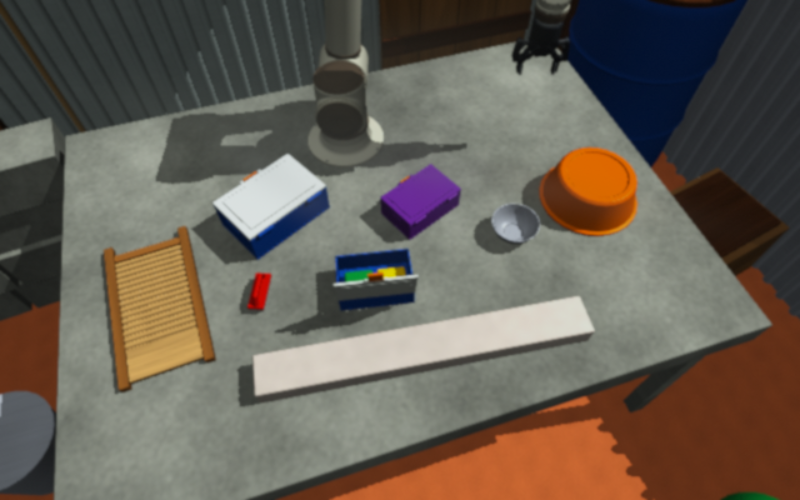

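View pics/top0.png

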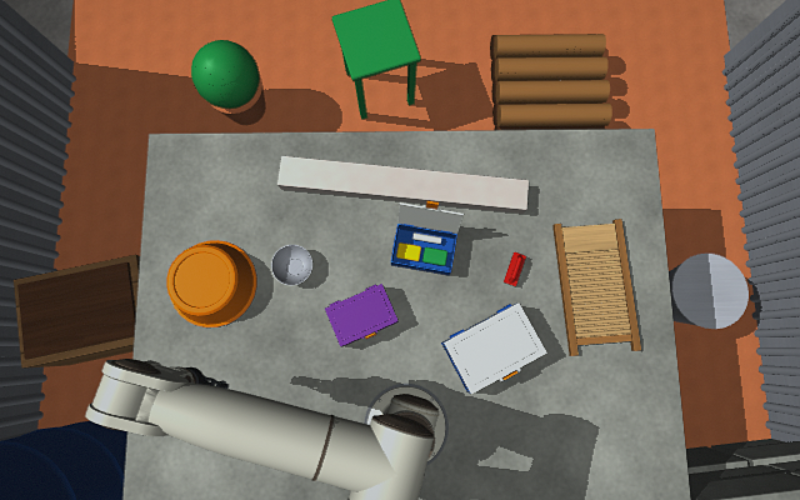

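The open blue caddy is at scene (300,228) and top (340,198). Two things could be mistaken for it: the purple one at scene (337,160) and the larger blue one, lid shut, at scene (218,165). By the description I choose the small open blue one. Next I fit its pose and the kerb's, and check the choice in a close crop.

```bash
cat > fit.py <<'E'
from h import *
from scipy.optimize import minimize
def box(x0,x1,y0,y1,z0,z1): return np.array([[x,y,z] for x in(x0,x1) for y in(y0,y1) for z in(z0,z1)])
def place(P,x,y,a):
    c,s=np.cos(a),np.sin(a); return P@np.array([[c,-s,0],[s,c,0],[0,0,1]]).T+[x,y,0]
def lidbox(th):
    P=box(-.125,0,-.095,.095,0,.007); c,s=np.cos(th),np.sin(th)
    # shut: along -x; opens up/back
    return np.c_[P[:,0]*c+P[:,2]*s, P[:,1], -P[:,0]*s+P[:,2]*c]+[.0625,0,.066]
S=4
def mask(c,parts,roi):
    l,t,r,b=roi; m=np.zeros(((b-t)*S,(r-l)*S),np.uint8)
    for P in parts:
        q=np.array([proj(c,X) for X in P]); q=(q+.5-[l,t])*S-.5
        cv2.fillConvexPoly(m,cv2.convexHull(np.round(q*16).astype(np.int32)),1,shift=4)
    return cv2.resize(m.astype(np.float32),None,fx=1/S,fy=1/S,interpolation=cv2.INTER_AREA)
def fit(obs,model,x0,step):
    def cost(p):
        return sum(np.abs(mask(c,model(p),roi)-m[roi[1]:roi[3],roi[0]:roi[2]]).sum()/m.sum() for c,m,roi in obs)
    sim=np.vstack([x0]+[np.array(x0)+np.eye(len(x0))[i]*step[i] for i in range(len(x0))])
    r=minimize(cost,x0,method="Nelder-Mead",options=dict(initial_simplex=sim,xatol=1e-4,fatol=1e-5,maxiter=500)); return r.x,r.fun
def roi_of(m,pad=12):
    ys,xs=np.where(m); return max(xs.min()-pad,0),max(ys.min()-pad,0),min(xs.max()+pad,640),min(ys.max()+pad,400)
kerbM=lambda p:[place(box(-.05,.05,-.4,.4,0,.055),*p)]
cadM=lambda p:[place(box(-.0625,.0625,-.095,.095,0,.066),*p[:3]),place(lidbox(p[3]),*p[:3])]
shutM=lambda p:[place(box(-.0625,.0625,-.095,.095,0,.076),*p[:3])]
def pick(n,q,px):
    ms=[r["region"] for r in bot.trace(n,q) if r["p"]>.3]
    ms=[m for m in ms if m[max(px[1]-6,0):px[1]+7,px[0]-6:px[0]+7].any()]
    return ms[0].astype(np.float32) if ms else None
E
python3 - <<'E'
from fit import *
np.set_printoptions(precision=4,suppress=True)
K={};C={}
for n,pk,pc in [("scene",(339,275),(300,235)),("top",(322,146),(340,198))]:
    c=bot.camera(n)
    if n=="scene": save(c,"crop.png",(240,170,400,290),4)
    K[n]=(c,pick(n,"kerb",pk)); C[n]=(c,pick(n,"caddy",pc))
for nm,D,M,x0,st in [("kerb",K,kerbM,[.755,0,-.09],[.01,.01,.05]),("caddy",C,cadM,[.548,-.06,-.17,1.7],[.01,.01,.05,.1])]:
    o={n:(c,m,roi_of(m)) for n,(c,m) in D.items() if m is not None}
    print({n:(v[1].sum(),v[2]) for n,v in o.items()})
    for ks in [list(o)]+[[k] for k in o]: print(nm,ks,*fit([o[k] for k in ks],M,x0,st))
E
```

```text
{'scene': (np.float32(10119.0), (np.int64(191), np.int64(226), np.int64(485), np.int64(332))), 'top': (np.float32(5511.0), (np.int64(210), np.int64(112), np.int64(434), np.int64(182)))}
kerb ['scene', 'top'] [ 0.7579  0.0002 -0.1133] 0.10118550062179565
kerb ['scene'] [ 0.7558  0.0032 -0.1119] 0.05085112154483795
kerb ['top'] [ 0.7591 -0.0008 -0.1143] 0.0379921980202198
{'scene': (np.float32(2721.0), (np.int64(256), np.int64(187), np.int64(346), np.int64(259))), 'top': (np.float32(2635.0), (np.int64(301), np.int64(149), np.int64(382), np.int64(231)))}
caddy ['scene', 'top'] [ 0.5417 -0.0626 -0.1759  1.8245] 0.09637343883514404
caddy ['scene'] [ 0.5414 -0.0601 -0.1887  1.8017] 0.033971887081861496
caddy ['top'] [ 0.5427 -0.0643 -0.1701  1.8189] 0.04380929842591286
```

View pics/crop.png

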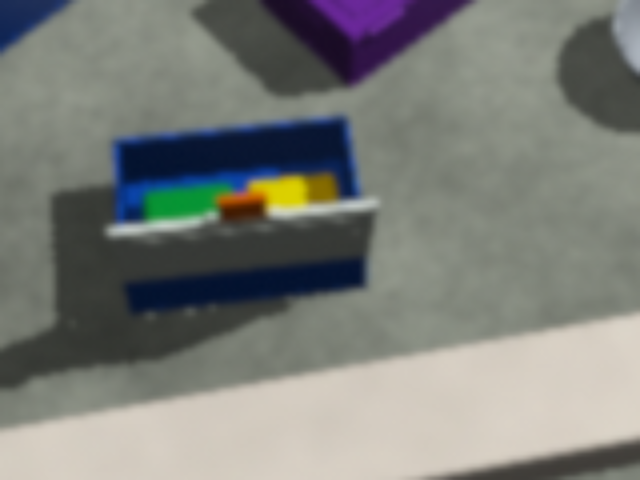

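The crop confirms the small open blue caddy, with its white lid standing back and the orange latch at its edge (crop 240,205). I'll shut the fingers, go high and come in behind the lid.

Emit:
send_rows(moves=[0.88,-1,0.8,0,0,0.4,1,0.88,-1,0.8,0,0,0.4,1,0.88,-1,0.8,0,0,0,1,0.88,-1,0,0,0,0,1,0.88,-1,0,0,0,0,1,0.88,-1,0,0,0,0,1,0.88,-1,0,0,0,0,1,0.88,-1,0,0,0,0,1], squeeze=20)

```text
time: 2.8
ee_pos: [0.3375, 0.3251, 0.2914]
tcp_rot: [180.0, 0.0, 169.9]
wrist_force: [1.5, 0.5, 0.1]
opening: 0.0001
grasp_force: 0.0
```

Emit:
send_rows(moves=[0.88,-1,0,0,0,0,1,0.88,-1,0,0,0,0,1,0.88,-1,0,0,0,0,1,0.88,-1,0,0,0,0,1,0.88,-1,0,0,0,0,1,0.88,-1,0,0,0,0,1,0.88,-1,0,0,0,0,1,0.88,-1,0,0,0,0,1])

```text
time: 3.8
ee_pos: [0.5135, 0.125, 0.2914]
tcp_rot: [180.0, 0.0, 169.9]
wrist_force: [0.7, 0.7, 0.2]
opening: 0.0002
grasp_force: 0.0
```

Emit:
send_rows(moves=[0.86,-1,0,0,0,0,1,0.86,-1,0,0,0,0,1,0.86,-1,0,0,0,0,1,0.86,-1,0,0,0,0,1,0.86,-1,0,0,0,0,1,0.86,-1,0,0,0,0,1,0.86,-1,0,0,0,0,1,0.86,-1,0,0,0,0,1])

```text
time: 4.8
ee_pos: [0.6855, -0.0749, 0.2912]
tcp_rot: [180.0, 0.0, 169.9]
wrist_force: [0.2, 0.5, 0.6]
opening: -0.0002
grasp_force: 0.0
```

Emit:
send_rows(moves=[0,-0.4,-0.8,0,0,0,1,0,0,-1,0,0,0,1,0,0,-1,0,0,0,1,0,0,-1,0,0,0,1,0,0,-1,0,0,0,1,0,0,-0.8,0,0,0,1,0,0,0,0,0,0,1])

```text
time: 5.68
ee_pos: [0.684, -0.084, 0.1494]
tcp_rot: [-180.0, -0.2, 169.9]
wrist_force: [0.0, 0.4, 0.5]
opening: 0.0003
grasp_force: 0.0
```

Run:
```python
from h import *
c=bot.camera("scene"); save(c,"behind.png",(230,140,400,290),4)
```

```text
(no output)
```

View pics/behind.png

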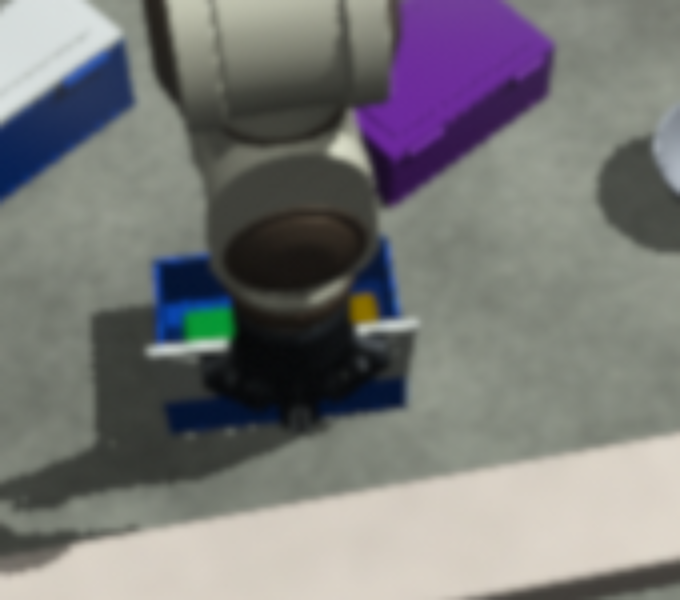

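The fingers stand just behind the lid (crop 300,410), clear of it and centred. I'll raise a little so the gripper body clears the latch, then draw the lid forward.

Emit:
send_rows(moves=[0,0,0.7,0,0,0,1,-0.4,0.07,0,0,0,0,1,-0.4,0.07,0,0,0,0,1,-0.4,0.07,0,0,0,0,1,-0.4,0.07,0,0,0,0,1,-0.4,0.07,0,0,0,0,1,-0.4,0.07,0,0,0,0,1,-0.4,0.07,0,0,0,0,1])

```text
time: 6.72
ee_pos: [0.6142, -0.0717, 0.1688]
tcp_rot: [-180.0, 0.0, 169.9]
wrist_force: [0.1, 0.4, 0.3]
opening: 0.0001
grasp_force: 0.2
```

Emit:
send_rows(moves=[-0.4,0.07,0,0,0,0,1,-0.4,0.07,0,0,0,0,1,-0.4,0.07,-0.2,0,0,0,1,-0.4,0.07,-0.2,0,0,0,1,-0.4,0.07,-0.2,0,0,0,1,-0.4,0.07,-0.2,0,0,0,1])

```text
time: 7.48
ee_pos: [0.5541, -0.0612, 0.1485]
tcp_rot: [-180.0, -0.0, 169.9]
wrist_force: [-0.1, -0.5, -0.3]
opening: -0.0002
grasp_force: 0.0
```

Run:
```python
from h import *
c=bot.camera("scene"); save(c,"pull.png",(230,140,400,290),4)
for q in ["lid","lid_edge","caddy"]:
    print(q,[(round(b["p"],2),np.round(b["pixel"])) for b in (bot.landmark_of("scene",q) if q!="lid" else [])])
```

```text
lid []
lid_edge [(0.68, array([324., 140.])), (0.62, array([298., 193.]))]
caddy [(0.97, array([301., 229.])), (0.79, array([334., 169.])), (0.6, array([221., 173.]))]
```

View pics/pull.png

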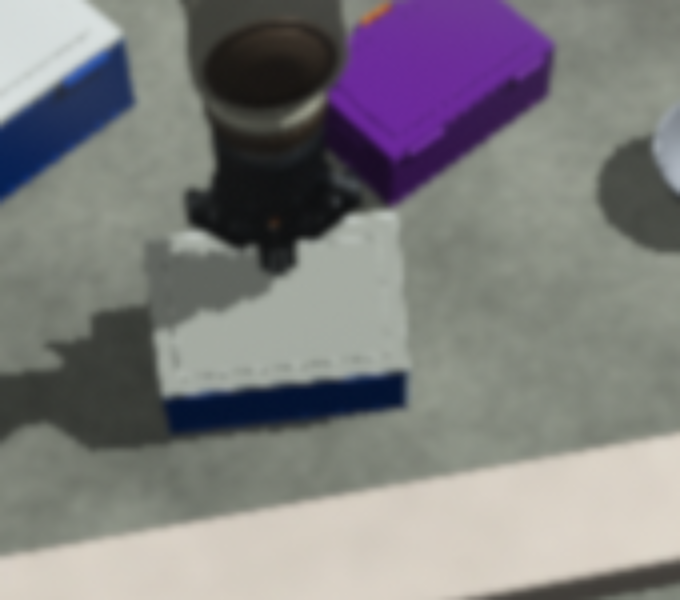

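The lid is past the tipping point and going down, with the fingers at crop (275,255). I'll back off to the front and look.

Emit:
send_rows(moves=[-0.6,0.1,1,0,0,0,1,-1,0.18,0.8,0,0,0,1,-1,0.18,0,0,0,0,1,-1,0.18,0,0,0,0,1,-1,0.18,0,0,0,0,1,-1,0.18,0,0,0,0,1,0,0,0,0,0,0,1])

```text
time: 8.5
ee_pos: [0.4144, -0.0362, 0.1946]
tcp_rot: [180.0, 0.1, 169.9]
wrist_force: [0.0, 0.1, 0.2]
opening: 0.0002
grasp_force: 0.0
```

Run:
```python
from fit import *
np.set_printoptions(precision=4,suppress=True)
w=bot.camera("wrist"); save(w,"wrist1.png")
print("wristcam",-w["R"].T@w["t"],w["R"][2])
for q in ["latch_tip","lid_edge","caddy"]: print(q,[(round(b["p"],2),np.round(b["pixel"])) for b in bot.landmark_of("wrist",q)])
obs=[]
for n,pc in [("scene",(300,230)),("top",(340,198))]:
    c=bot.camera(n); m=pick(n,"caddy",pc)
    if m is not None: obs.append((c,m,roi_of(m))); print(n,m.sum())
    for q in ["latch_tip","lid_edge"]: print(n,q,[(round(b["p"],2),np.round(b["pixel"]),at_z(c,b["pixel"],.072)) for b in bot.landmark_of(n,q)])
    if n=="scene": save(c,"s2.png",(230,140,400,290),3)
for ks in [obs]+[[o] for o in obs]: print(*fit(ks,shutM,[.54,-.0625,-.176],[.01,.01,.05]))
a=cv2.imread("pics/wrist1.png");b=cv2.imread("pics/s2.png");h=np.zeros((400,800,3),np.uint8)
a=cv2.resize(a,(400,250));b=cv2.resize(b,(400,353));h[:250,:400]=a;h[:353,400:]=b;cv2.imwrite("pics/both1.png",h)
```

```text
wristcam [ 0.3456 -0.0256  0.3373] [ 0.2723 -0.0491 -0.9609]
latch_tip [(0.93, array([323., 218.])), (0.52, array([458.,   1.]))]
lid_edge []
caddy [(0.89, array([71., 41.])), (0.76, array([474.,  75.]))]
scene 2829.0
scene latch_tip [(0.69, array([297., 191.]), array([ 0.4462, -0.0404,  0.072 ]))]
scene lid_edge [(0.84, array([324., 142.]), array([0.2725, 0.1079, 0.072 ])), (0.77, array([202., 143.]), array([ 0.1435, -0.3012,  0.072 ])), (0.57, array([294., 199.]), array([ 0.473 , -0.0595,  0.072 ]))]
top latch_tip [(0.35, array([296., 268.]), array([0.2762, 0.1034, 0.072 ]))]
top lid_edge [(0.79, array([408., 298.]), array([ 0.1592, -0.3099,  0.072 ])), (0.68, array([296., 265.]), array([0.2878, 0.1041, 0.072 ]))]
[ 0.5402 -0.0604 -0.1895] 0.07124867290258408
[ 0.5402 -0.0604 -0.1895] 0.07124867290258408
```

View pics/both1.png

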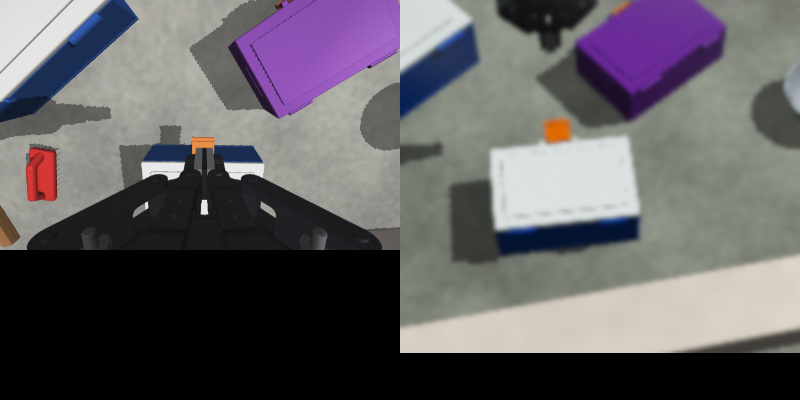

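The lid is down, and the latch sticks out forward at composite (557,131). I'll descend on the flap just ahead of its hinge.

Emit:
send_rows(moves=[0.7,-0.16,0,0,0,0,1,0.7,-0.16,-0.6,0,0,0,1,0,0,-1,0,0,0,1,0,0,-1,0,0,0,1,0,0,-1,0,0,0,1,0,0,0,0,0,0,1])

```text
time: 9.85
ee_pos: [0.4488, -0.0442, 0.1023]
tcp_rot: [-180.0, -0.2, 169.9]
wrist_force: [0.5, 0.2, 0.1]
opening: -0.0002
grasp_force: 0.0
```

Emit:
send_rows(moves=[0,0,-0.4,0,0,0,1,0,0,-0.4,0,0,0,1,0,0,-0.4,0,0,0,1])

```text
time: 10.22
ee_pos: [0.45, -0.0443, 0.0735]
tcp_rot: [180.0, 0.0, 169.9]
wrist_force: [-0.6, 0.1, -0.1]
opening: 0.0003
grasp_force: 0.0
```

Emit:
send_rows(moves=[0,0,-0.4,0,0,0,1,0,0,-0.4,0,0,0,1,0,0,0,0,0,0,1])

```text
time: 10.6
ee_pos: [0.4492, -0.0442, 0.0528]
tcp_rot: [-180.0, -0.1, 169.9]
wrist_force: [-0.1, 0.0, -0.4]
opening: 0.0001
grasp_force: 0.0
```

Emit:
send_rows(moves=[0,0,-0.3,0,0,0,1,0.2,-0.03,0,0,0,0,1,0.2,-0.03,0,0,0,0,1,0.2,-0.03,0,0,0,0,1,0.2,-0.03,0,0,0,0,1,0.2,-0.03,0,0,0,0,1])

```text
time: 11.35
ee_pos: [0.475, -0.0481, 0.0462]
tcp_rot: [-180.0, -0.0, 169.9]
wrist_force: [-3.9, 0.5, -0.3]
opening: -0.0
grasp_force: 1.6
```

Run:
```python
from fit import *
np.set_printoptions(precision=4,suppress=True)
w=bot.camera("wrist"); save(w,"wrist2.png",(180,150,460,300),2.5)
obs=[]
for n,pc in [("scene",(300,230))]:
    c=bot.camera(n); m=pick(n,"caddy",pc)
    if m is not None: obs.append((c,m,roi_of(m))); print(n,m.sum())
print(*fit(obs,shutM,[.54,-.0625,-.176],[.01,.01,.05]))
```

```text
scene 2766.0
[ 0.553  -0.0625 -0.1848] 0.0485357902944088
```

View pics/wrist2.png

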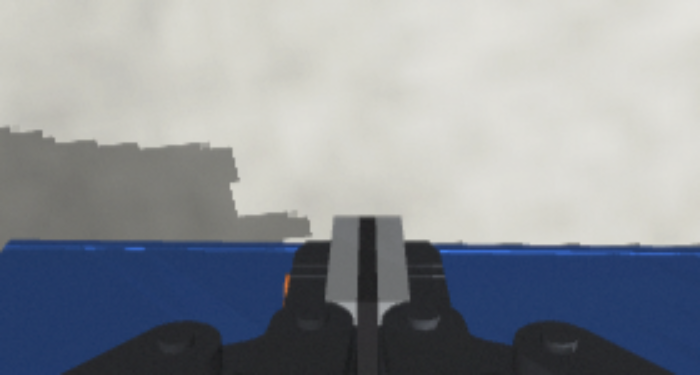

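The fingers hold the flap against the wall (orange peeks out at 287,285) and the caddy slides at about 4 N. I'll push on along the kerb normal.

Emit:
send_rows(moves=[0.3,-0.035,0,0,0,0.05,1,0.3,-0.035,0,0,0,0.05,1,0.3,-0.035,0,0,0,0.05,1,0.3,-0.035,0,0,0,0.05,1,0.3,-0.035,0,0,0,0.05,1,0.3,-0.035,0,0,0,0.05,1,0.3,-0.035,0,0,0,0.05,1,0.3,-0.035,0,0,0,0.05,1])

```text
time: 12.5
ee_pos: [0.5352, -0.0551, 0.0464]
tcp_rot: [-180.0, -0.0, 173.3]
wrist_force: [-6.0, 1.0, 3.2]
opening: -0.0003
grasp_force: 3.0
```

```bash
cat > m.py <<'E'
from fit import *
np.set_printoptions(precision=4,suppress=True)
c=bot.camera("scene"); m=pick("scene","caddy",(302,240))
p,f=fit([(c,m,roi_of(m))],shutM,[.6,-.065,-.15],[.02,.01,.05]); print(p,f)
n=np.array([np.cos(.1125),-np.sin(.1125)])
for y in(.095,-.095):
    X=place(np.array([[.0625,y,0]]),*p)[0]; print("gap",round(1000*(.703-n@X[:2]),1))
E
python3 m.py
```

```text
[ 0.6101 -0.0684 -0.1799] 0.07156283408403397
gap 20.3
gap 33.1
```

Emit:
send_rows(moves=[0.2,-0.022,0,0,0,0,1,0.2,-0.022,0,0,0,0,1,0.2,-0.022,0,0,0,0,1,0.2,-0.022,0,0,0,0,1])

```text
time: 13.1
ee_pos: [0.5511, -0.0579, 0.0458]
tcp_rot: [-179.9, -0.5, 173.3]
wrist_force: [-36.0, -5.7, 19.3]
opening: -0.0001
grasp_force: 17.7
```

Emit:
send_rows(moves=[0.14,-0.016,0,0,0,0,1,0.14,-0.016,0,0,0,0,1])

```text
time: 13.35
ee_pos: [0.5525, -0.0599, 0.0454]
tcp_rot: [-179.7, -1.1, 173.2]
wrist_force: [-63.4, -11.4, 32.3]
opening: -0.0002
grasp_force: 30.5
```

```bash
python3 m.py
```

```text
[ 0.6142 -0.0699 -0.1855] 0.169601172208786
gap 15.6
gap 29.5
```

Force jumped to 63 N, so the caddy is on the kerb. I'll back off straight and look.

Emit:
send_rows(moves=[-0.3,0.03,0,0,0,0,1,-0.4,0.045,0,0,0,0,1,-1,0.11,0.2,0,0,0,1,-1,0.11,1,0,0,0,1,-1,0.11,1,0,0,0,1,-1,0.11,1,0,0,0,1,-1,0.11,0,0,0,0,1,-1,0.11,0,0,0,0,1])

```text
time: 14.45
ee_pos: [0.3945, -0.0395, 0.1269]
tcp_rot: [180.0, 0.2, 173.3]
wrist_force: [0.2, -0.4, 0.3]
opening: 0.0
grasp_force: 0.0
```

```bash
python3 m.py
python3 - <<'E'
from h import *
a=bot.camera("scene"); save(a,"a.png",(240,170,380,290),3)
b=bot.camera("top"); save(b,"b.png",(270,120,410,240),3)
w=bot.camera("wrist"); save(w,"w.png",(180,100,460,300),1.5)
A,B,W=[cv2.imread("pics/%s.png"%k) for k in "abw"]
h=np.zeros((600,800,3),np.uint8); h[:360,:400]=A[:,:400];h[:360,400:]=B[:,:400];h[360:600,:420]=W[:240]
cv2.imwrite("pics/both2.png",h)
for n,c in (("scene",a),("top",b),("wrist",w)):
    for q in ["back_left","back_right","lid_edge","latch_tip"]: print(n,q,[(round(r["p"],2),np.round(r["pixel"],1),np.round(at_z(c,r["pixel"],dict(latch_tip=.036,lid_edge=.073).get(q,0)),3)) for r in bot.landmark_of(n,q)])
E
```

```text
[ 0.6178 -0.0713 -0.1565] 0.1423007994890213
gap 14.5
gap 22.8
scene back_left [(0.9, array([264. , 167.2]), array([ 0.259, -0.113,  0.   ])), (0.78, array([366.4, 166.2]), array([0.368, 0.239, 0.   ]))]
scene back_right [(0.92, array([330.8, 190.2]), array([0.428, 0.083, 0.   ])), (0.77, array([206.1, 206. ]), array([ 0.361, -0.339,  0.   ]))]
scene lid_edge [(0.83, array([322.7, 143.2]), array([0.277, 0.103, 0.073])), (0.73, array([297.8, 222.7]), array([ 0.562, -0.071,  0.073]))]
scene latch_tip [(0.43, array([300.3, 226.6]), array([ 0.557, -0.063,  0.036])), (0.28, array([303.7, 254.1]), array([ 0.653, -0.08 ,  0.036]))]
top back_left [(0.55, array([349.2, 272. ]), array([ 0.26 , -0.101,  0.   ]))]
top back_right []
top lid_edge [(0.93, array([339.6, 190. ]), array([ 0.573, -0.066,  0.073])), (0.79, array([407.2, 295.1]), array([ 0.172, -0.309,  0.073])), (0.79, array([295.6, 263.8]), array([0.292, 0.105, 0.073])), (0.55, array([170. , 223.8]), array([0.449, 0.584, 0.073]))]
top latch_tip [(0.62, array([409.8, 216.5]), array([ 0.471, -0.341,  0.036])), (0.58, array([337.2, 192.6]), array([ 0.57 , -0.058,  0.036])), (0.49, array([295.7, 267.9]), array([0.277, 0.107, 0.036])), (0.47, array([406.2, 300.3]), array([ 0.151, -0.312,  0.036])), (0.25, array([236.1, 211.4]), array([0.5  , 0.34 , 0.036]))]
wrist back_left [(0.9, array([211.1,  24.5]), array([ 0.25 , -0.116,  0.   ]))]
wrist back_right [(0.57, array([446.1, 216. ]), array([0.433, 0.067, 0.   ]))]
wrist lid_edge []
wrist latch_tip [(0.84, array([520.6,   6.6]), array([0.274, 0.104, 0.036]))]
```

View pics/both2.png

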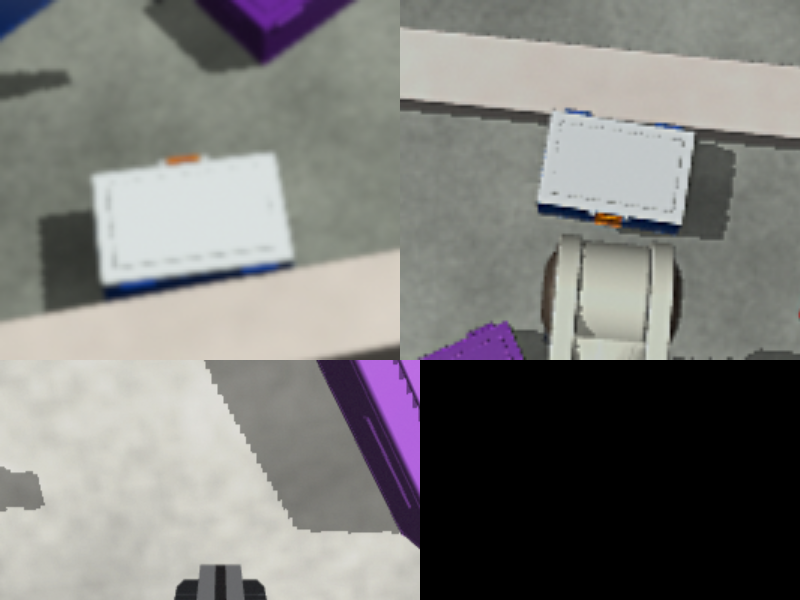

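The back-left corner is on the kerb but the right side still stands off (scene crop blue strip wider at 107,290). I'll measure it with a lid-plate fit.

```bash
cat > m2.py <<'E'
from fit import *
np.set_printoptions(precision=4,suppress=True)
plate=lambda p:[place(box(-.0625,.0625,-.095,.095,.066,.074),*p[:3])]
n=np.array([np.cos(.1125),-np.sin(.1125)])
obs=[]
for nm,px in (("scene",(304,243)),("top",(341,180))):
    c=bot.camera(nm); m=pick(nm,"lid",px)
    if m is None: print(nm,"none"); continue
    im=c["color"].astype(int); m=((m>0)&(np.ptp(im,axis=2)<45)&(im.min(2)>90)).astype(np.float32)
    obs.append((c,m,roi_of(m)))
    # kerb top front edge, this view
    mk=pick(nm,"kerb",(339,275) if nm=="scene" else (322,146))
    K,fk=fit([(c,mk,roi_of(mk))],kerbM,[.757,0,-.112],[.01,.01,.03])
    p,f=fit(obs[-1:],plate,[.632,-.075,-.14],[.01,.01,.03])
    k=np.array([np.cos(K[2]),np.sin(K[2])])
    X=place(np.array([[.0625,.095,0],[.0625,-.095,0]]),*p)[:,:2]
    print(nm,p,round(f,3),"kerb",K,round(fk,3),"gap own",1000*(k@K[:2]-.05-X@k),"avg kerb",1000*(.703-X@n))
if len(obs)==2:
    p,f=fit(obs,plate,[.632,-.075,-.14],[.01,.01,.03]); X=place(np.array([[.0625,.095,0],[.0625,-.095,0]]),*p)[:,:2]
    print("both",p,f,1000*(.703-X@n))
E
python3 m2.py
```

```text
scene [ 0.6291 -0.0727 -0.1677] 0.04 kerb [ 0.7559  0.002  -0.1137] 0.06 gap own [-0.0292 10.2165] avg kerb [ 2.1156 12.5902]
top [ 0.6318 -0.0759 -0.1649] 0.057 kerb [ 0.7592  0.0002 -0.1117] 0.08 gap own [ 0.6346 10.742 ] avg kerb [-0.7091  9.2412]
both [ 0.6299 -0.0741 -0.1543] 0.11541280150413513 [ 2.3324 10.2629]
```

Emit:
send_rows(moves=[0.88,-0.59,0,0,0,0,1,0.88,-0.59,0,0,0,0,1,0.88,-0.59,0,0,0,0,1,0.88,-0.59,-0.4,0,0,0,1,0.88,-0.59,-1,0,0,0,1,0.88,-0.59,-1,0,0,0,1,0,0,-1,0,0,0,1,0,0,0,0,0,0,1])

```text
time: 16.6
ee_pos: [0.525, -0.128, 0.0392]
tcp_rot: [180.0, -0.2, 173.3]
wrist_force: [-1.1, 0.5, -0.3]
opening: -0.0003
grasp_force: 0.0
```

Emit:
send_rows(moves=[0.25,-0.028,0,0,0,0,1,0.25,-0.028,0,0,0,0,1,0.25,-0.028,0,0,0,0,1,0.12,-0.014,0,0,0,0,1])

```text
time: 17.1
ee_pos: [0.548, -0.1308, 0.0418]
tcp_rot: [-180.0, -0.0, 173.3]
wrist_force: [-6.0, -0.5, 4.0]
opening: -0.0
grasp_force: 2.8
```

Emit:
send_rows(moves=[0.12,-0.014,0,0,0,0,1,0.1,-0.011,0,0,0,0,1])

```text
time: 17.35
ee_pos: [0.553, -0.1317, 0.0414]
tcp_rot: [-179.9, -0.1, 173.3]
wrist_force: [-5.1, -2.5, 3.6]
opening: -0.0003
grasp_force: 2.6
```

Emit:
send_rows(moves=[0.08,-0.009,0,0,0,0,1,0.08,-0.009,0,0,0,0,1])

```text
time: 17.6
ee_pos: [0.5557, -0.132, 0.0414]
tcp_rot: [-179.9, -0.2, 173.3]
wrist_force: [-19.0, -0.8, 10.6]
opening: 0.0002
grasp_force: 9.4
```

Emit:
send_rows(moves=[0.06,-0.007,0,0,0,0,1])

```text
time: 17.73
ee_pos: [0.5557, -0.132, 0.0414]
tcp_rot: [-179.9, -0.4, 173.3]
wrist_force: [-25.5, 0.2, 15.5]
opening: -0.0001
grasp_force: 13.1
```

It has stalled at the kerb at the expected distance. I'll back off and measure.

Emit:
send_rows(moves=[-0.25,0.03,0,0,0,0,1,-0.5,0.055,0,0,0,0,1,-1,0.11,0.2,0,0,0,1,-1,0.11,1,0,0,0,1,-1,0.11,1,0,0,0,1,-1,0.11,1,0,0,0,1,-1,0.11,0,0,0,0,1,-1,0.11,0,0,0,0,1])

```text
time: 18.73
ee_pos: [0.3895, -0.113, 0.1216]
tcp_rot: [-180.0, 0.1, 173.3]
wrist_force: [-0.1, -0.1, 1.1]
opening: -0.0003
grasp_force: 0.0
```

```bash
python3 m2.py
python3 - <<'E'
from h import *
a=bot.camera("scene"); save(a,"a2.png",(270,200,350,280),5)
b=bot.camera("top"); save(b,"b2.png",(300,140,380,220),5)
cv2.imwrite("pics/both3.png",np.hstack([cv2.imread("pics/a2.png"),cv2.imread("pics/b2.png")]))
E
```

```text
scene [ 0.633  -0.0704 -0.1203] 0.072 kerb [ 0.756   0.0032 -0.1118] 0.045 gap own [0.6973 2.3183] avg kerb [2.8621 4.3456]
top [ 0.6364 -0.0738 -0.1278] 0.061 kerb [ 0.7596  0.0003 -0.1152] 0.09 gap own [0.1362 2.5159] avg kerb [-1.6327  1.2648]
both [ 0.635  -0.0731 -0.1305] 0.14595089852809906 [-0.3702  3.0422]
```

View pics/both3.png

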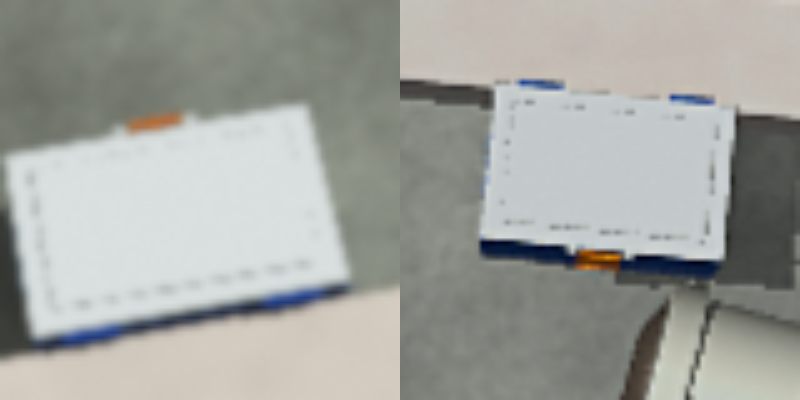

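The lid is shut and both back corners are within about 2 mm of the kerb; the flap looks folded (right half, 600,262). I'll press it once more at the centre to make sure, then check its angle by colour.

Emit:
send_rows(moves=[0.91,0.355,0,0,0,0,1,0.91,0.355,0,0,0,0,1,0.91,0.355,0,0,0,0,1,0.91,0.355,-0.2,0,0,0,1,0.91,0.355,-1,0,0,0,1,0.91,0.355,-1,0,0,0,1,0,0,-0.95,0,0,0,1,0,0,0,0,0,0,1])

```text
time: 20.12
ee_pos: [0.5258, -0.0596, 0.0402]
tcp_rot: [-180.0, -0.3, 173.3]
wrist_force: [-1.0, -0.9, -0.6]
opening: 0.0001
grasp_force: 0.0
```

Emit:
send_rows(moves=[0.25,-0.028,0,0,0,0,1,0.25,-0.028,0,0,0,0,1,0.25,-0.028,0,0,0,0,1,0.15,-0.017,0,0,0,0,1,0.12,-0.014,0,0,0,0,1])

```text
time: 20.75
ee_pos: [0.5526, -0.0629, 0.0426]
tcp_rot: [-180.0, 0.0, 173.3]
wrist_force: [-0.5, -0.2, 0.1]
opening: 0.0002
grasp_force: 0.0
```

Emit:
send_rows(moves=[0.1,-0.011,0,0,0,0,1,0.08,-0.009,0,0,0,0,1])

```text
time: 21.0
ee_pos: [0.5566, -0.0634, 0.0425]
tcp_rot: [-180.0, -0.0, 173.3]
wrist_force: [-8.7, 0.4, 2.8]
opening: 0.0001
grasp_force: 4.5
```

Emit:
send_rows(moves=[0.06,-0.007,0,0,0,0,1,0.04,-0.004,0,0,0,0,1])

```text
time: 21.25
ee_pos: [0.5566, -0.0633, 0.0423]
tcp_rot: [-180.0, -0.3, 173.3]
wrist_force: [-17.6, 1.9, 9.8]
opening: 0.0002
grasp_force: 9.0
```

The finger stopped 7 mm short of where the bare wall stopped it, so the flap is flat. Next I'll press lightly on the lid's front to confirm it is fully shut.

Emit:
send_rows(moves=[-0.3,0.03,0,0,0,0,1,-0.7,0.08,0,0,0,0,1,0,0,1,0,0,0,1,0,0,1,0,0,0,1,0,0,0.8,0,0,0,1,1,-0.11,0,0,0,0,1,1,-0.11,0,0,0,0,1,1,-0.11,0,0,0,0,1])

```text
time: 22.25
ee_pos: [0.6102, -0.0692, 0.1127]
tcp_rot: [180.0, 0.0, 173.3]
wrist_force: [-0.1, 0.3, 0.7]
opening: 0.0001
grasp_force: 0.0
```

Emit:
send_rows(moves=[0,0,-0.6,0,0,0,1,0,0,-0.4,0,0,0,1,0,0,-0.2,0,0,0,1,0,0,0,0,0,0,1])

```text
time: 22.75
ee_pos: [0.6087, -0.0691, 0.0823]
tcp_rot: [180.0, -0.0, 173.3]
wrist_force: [0.5, 0.5, 0.1]
opening: -0.0003
grasp_force: 0.0
```

Emit:
send_rows(moves=[0,0,-0.15,0,0,0,1,0,0,-0.1,0,0,0,1,0,0,-0.06,0,0,0,1])

```text
time: 23.12
ee_pos: [0.6093, -0.0692, 0.0747]
tcp_rot: [-180.0, 0.0, 173.3]
wrist_force: [0.1, -0.0, -0.7]
opening: 0.0001
grasp_force: 0.0
```

Emit:
send_rows(moves=[0,0,0.5,0,0,0,1,0,0,1,0,0,0,1,0,0,1,0,0,0,1,-1,0.1,1,0,0,0,1,-1,0.1,0,0,0,0,1,-1,0.1,0,0,0,0,1,-1,0.1,0,0,0,0,1,-1,0.1,0,0,0,0,1])

```text
time: 24.12
ee_pos: [0.4837, -0.0566, 0.1635]
tcp_rot: [180.0, 0.1, 173.3]
wrist_force: [0.2, -1.4, -0.5]
opening: -0.0
grasp_force: 0.0
```

Emit:
send_rows(moves=[-1,0.1,0,0,0,0,1,-1,0.1,0,0,0,0,1,-1,0.1,0,0,0,0,1,-1,0.1,0,0,0,0,1])

```text
time: 24.62
ee_pos: [0.3837, -0.0466, 0.1634]
tcp_rot: [-180.0, 0.1, 173.3]
wrist_force: [-0.2, 0.2, 0.3]
opening: -0.0003
grasp_force: 0.0
```

```bash
python3 m2.py
python3 - <<'E'
from h import *
P=(.636,-.073,-.113)
from fit import place
for n in("scene","top"):
    c=bot.camera(n); save(c,n+"f.png",(265,200,365,280) if n=="scene" else (290,135,390,215),4)
    px=bot.boxes_of(n,"latch")
    hsv=cv2.cvtColor(c["color"],cv2.COLOR_RGB2HSV); p0=proj(c,place(np.array([[-.07,0,.06]]),*P)[0]).astype(int)
    m=cv2.inRange(hsv,(5,150,80),(20,255,255)); s=m[p0[1]-12:p0[1]+13,p0[0]-14:p0[0]+15]; ys,xs=np.where(s)
    print(n,"orange rows",ys.min()+p0[1]-12,ys.max()+p0[1]-12)
    for a in(0,.3,.6):
        L=np.array([[-.0695-.036*np.sin(a),0,.070-.036*np.cos(a)],[-.0715,0,.072]])
        print(a,[np.round(proj(c,X),1) for X in place(L,*P)])
cv2.imwrite("pics/final.png",np.hstack([cv2.imread("pics/scenef.png"),cv2.imread("pics/topf.png")]))
E
```

```text
scene [ 0.6337 -0.0718 -0.1145] 0.05 kerb [ 0.7564  0.0026 -0.1134] 0.058 gap own [0.8793 1.095 ] avg kerb [2.5551 2.9392]
top [ 0.6376 -0.0739 -0.1121] 0.044 kerb [ 0.7598 -0.0008 -0.1134] 0.097 gap own [0.8126 0.5644] avg kerb [-1.3078 -1.3914]
both [ 0.6358 -0.0727 -0.1209] 0.11589387059211731 [-0.2779  1.3098]
scene orange rows 223 224
0 [array([300.6, 229.7]), array([299.9, 223. ])]
0.3 [array([300. , 226.6]), array([299.9, 223. ])]
0.6 [array([299.4, 223.3]), array([299.9, 223. ])]
top orange rows 190 193
0 [array([339. , 193.5]), array([339.4, 192.1])]
0.3 [array([338.8, 196. ]), array([339.4, 192.1])]
0.6 [array([338.6, 198.2]), array([339.4, 192.1])]
```

View pics/final.png

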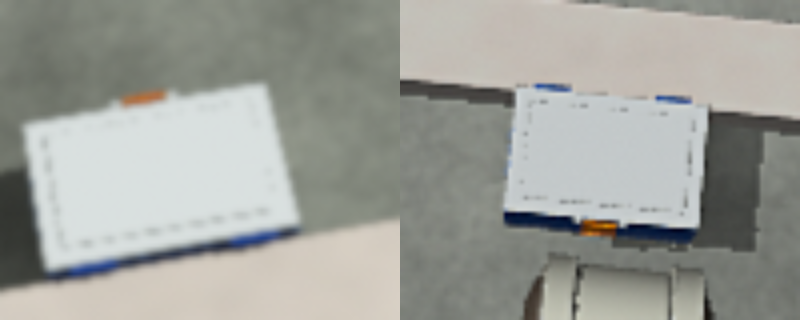

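The two gaps are equal at about 1 mm. The flap ends at row 193, which matches angle 0. The finger went down to 74.7 mm over the lid without contact, so the lid is shut.

```bash
python3 -c "
from workcell import bot; print(bot.job_done())"
```

```text
the job is handed in; nothing more can be done
None
```

I handed the job in at about 25 s. By my last measurements the caddy's lid is shut, its latch is folded flat and its back edge is within about 1 mm of the kerb; the hand-in returned no verdict.

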